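Feed a row of reagent cartridges to the lane's end stop and shut the gate

ROBOT

A 7-joint arm with a two-finger parallel gripper is mounted at the origin on the work surface. World frame = base frame: x ahead of the robot, y to its left, z up, the work surface at z = 0. Lengths are in m, angles in rad, forces in N, time in s.
With the tool pointing down it reaches from about 0.35 to 0.775 m from the base axis. Payload 3.1 kg.
Tool frame: the origin (TCP) lies at the very end of the fingers, on their centre line; the grasp point (between the pads) lies bot.grip_point_offset behind it (bot.grip_point_offset is the distance from the TCP to the grasp point, in m); z points along the fingers, y is the direction in which the jaws open and shut (so a half turn about z gives the same grasp; the last joint's range is limited). The gripper opens to 85 mm and grips with 20 to 120 N. Pads are 22 mm wide; open, the fingers measure 114 mm over their backs; the gripper's body (76 mm by 85 mm) begins 54 mm behind the grasp point. The pads swing forward as they close: fully open they stand 13 mm farther back than shut.
Start: joints at [1.227, 0.311, 0.014, 1.512, -0.004, 1.319, -0.027], TCP at [0.164, -0.525, 0.231] pointing down, gripper open.
Joint ranges: [-2.7, 2.7], [-0.3, 1.91], [-1.27, 1.3], [0.12, 2.57], [-1.44, 4.58], [0.2, 2.03], [-3.05, 3.05]. Speed limits (rad/s): [2.79, 2.79, 3.14, 3.14, 3.14, 3.14, 3.14].

INTERFACE

Orientations are given as a unit quaternion [x, y, z, w].
In Python, from rig import bot, get_image gives the robot as it stands. The module is installed in compiled form; this text tells all that it offers.
- The arm moves only by the tool apply_moves, never from a script. Its argument "moves" is a list of rows, each a list of 2 entries, a list of its own where there are three numbers: the shift along the tool's x, y, z in cm, then the turn about the tool's z in degrees. A call has 1 to 5 rows; each row is the pose to reach, as a shift and turn from the pose measured when the call began, along the tool's axes at that moment; what a row does not reach only later rows make up. A row lasts 1/8 s, in which the tool goes at most 62.5 mm and 10.7 degrees, less where a joint would pass 70% of its speed; a pose out of reach is approached as far as the arm can. A call with a gripper value outside its range is refused whole. "fingers" is the closure, from 0 (fully open) to 1 (shut), set as the call begins (left out, the last holds). The fingers move at their own pace and stop on an object; the grip force is fixed at half the most. Time passes only in rows, so rows that repeat a pose let the fingers close. It gives the time, the measured TCP pose, the force and the opening at its end, in the units of the state.
- bot.observe(): the state, without advancing time (a new reading comes with each control period).
- get_image(name): name is "side" or "top" or "wrist"; returns a dict with "image" (384x512x3 uint8, red, green, blue), "mtx" (3x3 intrinsics, pixels), "R" (3x3) and "t" (3): a world point X has camera coordinates R X + t. Camera axes: x right, y down, z forward; pixel columns grow to the right and rows downward; lengths in m; the calibration is good to about 2 mm. The wrist camera is an equidistant fisheye: a pixel r from the principal point sees the ray r / f radians off the axis. A picture is of the moment at which its call begins. There is no depth.
- bot.finish_job(): hands the job in, once; it reports no verdict.
The state is a dict: "t": time; "qpos": joint angles; "joint_vel": joint speeds; "tau": joint torques, N m; "position": TCP position; "orientation": TCP orientation; "ft_force": force on the tool from outside, world axes, zero at the start; "torque": the same for the moment, N m; "finger_gap": opening from 0.0 (shut) to 1.0 (fully open).
Only numpy, scipy, OpenCV 4.12 (cv2) and the standard library are available. Lean on these libraries where they do the work, as an engineer would, in place of code of your own. Each camera call takes 0.05 s, during which the arm holds its last target.

TASK

Four blue-capped reagent cartridges stand in a row in the loading lane: with the fingertips, push against the rearmost cartridge only, so that the whole row slides as one train until it is fully home against the grey end stop. Then push the red swing gate fully shut behind the row. Lift nothing, and leave everything else on the bench where it stands.

Things in the scene. Friction and masses are not known exactly. Their poses are not given: they have to be found in the camera images.
- lane: Loading lane, fixed: a channel along its y. Aluminium plate 64 mm wide, from y -145 to +150 mm, its top (the floor) 6 mm above the bench; blue guide rails 6 mm thick, inner faces at x -16 and +16 mm, tops 18 mm above the bench. Open at the -y end, grey end stop at the +y end. Origin: on the bench under the channel's middle line; x across, y towards the stop, z up.
- stop_face (a point): Middle of the end stop's face, which looks along the lane's -y; at lane x 0, y +130 mm, 26 mm above the bench. The stop block is 64 mm wide, 20 mm thick, its top 46 mm above the bench.
- cart_a: White reagent cartridge, pale blue band, blue cap: 30 mm wide (x, across the lane), 34 mm long (y, along the lane), 40 mm tall, 51 mm with its 22 mm wide cap; about 90 g. Origin: centre of its underside. First of the row, nearest the end stop. At home its origin is 17 mm from the stop face.
- cart_b: White reagent cartridge, pale blue band, blue cap: 30 mm wide (x, across the lane), 34 mm long (y, along the lane), 40 mm tall, 51 mm with its 22 mm wide cap; about 90 g. Origin: centre of its underside. Second of the row, touching cart_a (gap under 1 mm).
- cart_c: White reagent cartridge, pale blue band, blue cap: 30 mm wide (x, across the lane), 34 mm long (y, along the lane), 40 mm tall, 51 mm with its 22 mm wide cap; about 90 g. Origin: centre of its underside. Third of the row, touching cart_b (gap under 1 mm).
- cart_d: White reagent cartridge, pale blue band, blue cap: 30 mm wide (x, across the lane), 34 mm long (y, along the lane), 40 mm tall, 51 mm with its 22 mm wide cap; about 90 g. Origin: centre of its underside. Rearmost of the row: the one to push, on its face towards the lane's -y (17 mm from its origin). At home its origin is 119 mm from the stop face (lane y +11 mm). The row slides with 1 to 4 N.
- gate (a joint): Swing gate's hinge angle, rad: 0 = shut (its limit), arm across the lane along the lane's +x; grows as it opens: at 1.57 the arm points along the lane's -y, at 2.7 (limit) it stands aside on the -x side. Starts at 1.9 to 2.5, stays where left, moved by about 0.5 N at the pin. Shut, it stands 4 mm behind a row that is fully home.
- gate_hinge (a point): On the gate's vertical hinge axis, at lane x -40, y -14 mm, 32 mm above the bench, at the arm's top. A grey bracket 24 x 30 mm, 14 mm tall, stands under it.
- gate_pin (a point): Middle of the top of the red upright pin near the end of the gate's red arm, 58 mm from the hinge axis: pin 12 mm across, its top 64 mm above the bench, rising from the arm, which is 64 mm long, 8 mm thick and lies 20 to 30 mm above the bench. With the gate shut the pin stands at lane x +18, y -14 mm.
- spare_cart: Bystander: spare cartridge of the same size with an orange cap, standing on the bench on the lane's +x side. Origin: centre of its underside.
- amber_jar: Bystander: amber glass jar 48 mm across, 75 mm tall, standing on the lane's +x side. Origin: centre of its underside.
- dish: Bystander: covered culture dish 64 mm across, 17 mm tall, on the lane's -x side near its stop end. Origin: centre of its underside.
- pipette: Bystander: white hand pipette lying beyond the lane, about 265 mm long, 28 mm tall. Origin: on the bench near its middle, long axis x.
- beaker: Bystander: glass beaker 64 mm across, 85 mm tall, to the right of the lane. Origin: centre of its underside.
- tip_box: Bystander: yellow tip box with a pale lid, 85 x 120 mm, 55 mm tall, to the left of the lane. Origin: centre of its underside.
Mind the look-alikes: they are no part of the job. Leave any green look-alike of the cart_a alone.

How it is judged:
By the outcome, as a careful person would: the job done as asked, in the order asked, and still so for the second after the job is handed in, with the robot touching nothing.
It also fails if it takes over 43 s, if anything falls off the work surface, if the arm or the gripper's body presses on something with over 40 N, if the wrist force passes 120 N, or if a joint passes its speed limit or range.

## Working session

There is one attempt and no reset: what is moved stays moved. The work goes in short steps, Python scripts to look and compute and a tool call to move; the robot and the scene stay as the last step left them, time stands still between calls to the robot, and variables do not carry over. Pictures are saved under pics/ and viewed, and the job is handed in when it is done.

Besides the shell and the picture viewer there is one more tool, called as name([rows], argument=value, ...), one row to a line, values as JSON. apply_moves: Moves the arm, as the interface text tells. Its arguments: {"type":"object","properties":{"moves":{"type":"array"},"fingers":{"type":"number"}},"required":["moves"]}

```bash
mkdir -p pics
python3 - <<'E'
from rig import bot,get_image
import cv2,numpy as np
for n in ["top","side"]:
    d=get_image(n); cv2.imwrite(f"pics/{n}0.png",cv2.resize(d["image"][:,:,::-1],(800,600),interpolation=cv2.INTER_CUBIC)); cv2.imwrite(f"pics/{n}0raw.png",d["image"][:,:,::-1])
    print(n,d["mtx"],d["R"],d["t"])
s=bot.observe();print(s,bot.grip_point_offset)
E
```

```text
top [[363.4587508    0.         258.09290419]
 [  0.         363.4587508  191.57481705]
 [  0.           0.           1.        ]] [[ 0.01055234 -0.99939746 -0.03306617]
 [-0.99154731 -0.00618155 -0.12959833]
 [ 0.12931584  0.03415424 -0.99101509]] [0.01961706 0.60771899 0.90847114]
side [[347.97056654   0.         256.61800535]
 [  0.         347.97056654 195.61984785]
 [  0.           0.           1.        ]] [[ 0.9975983  -0.06906395  0.00527369]
 [-0.0389176  -0.62187227 -0.78215107]
 [ 0.057298    0.78006734 -0.62306652]] [-0.60659726  0.080491    0.80572034]
{'t': 0.1, 'qpos': array([ 1.22728328,  0.31167035,  0.01399477,  1.51288963, -0.00441774,
        1.31921836, -0.02720517]), 'joint_vel': array([-0.00091346, -0.00235801, -0.00029154, -0.00261115,  0.00110632,
       -0.0002711 , -0.0002043 ]), 'tau': array([ 6.91489440e-04, -3.80857337e+01,  1.46598537e-01, -2.31240803e+01,
        1.22314467e-02,  8.08555837e-03,  6.28520937e-06]), 'position': array([ 0.16331119, -0.52450633,  0.23031904]), 'orientation': array([ 9.88629723e-01,  1.50366583e-01, -1.98321461e-04, -1.05897234e-03]), 'ft_force': array([ 0.57394086, -0.53080275,  0.11240188]), 'torque': array([ 0.02823447, -0.04412582,  0.04982762]), 'finger_gap': 1.0078592690145034} 0.0187
```

View pics/top0.png

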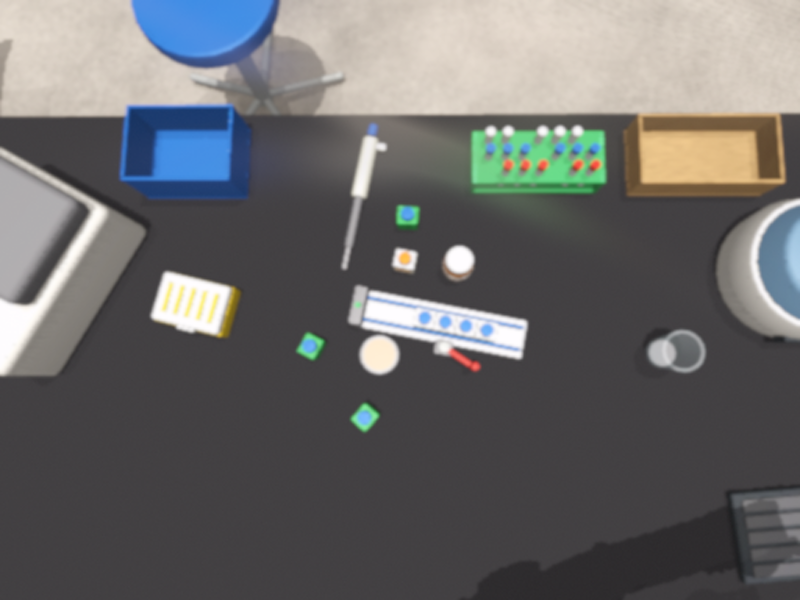

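View pics/side0.png

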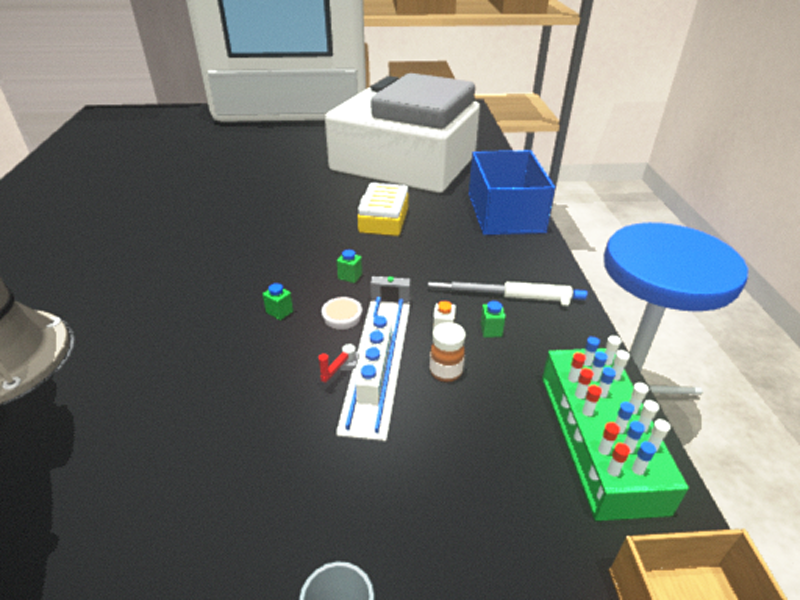

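The row is at view pixels (425,318), (445,322), (466,326) and (487,330) in the top picture. The stop is at (358,305), the gate hinge at (443,348) and the pin at (476,366). Look-alikes are the green cubes at (408,215), (310,345) and (365,417), and the orange-capped spare at (405,258). Next I'll measure and take a close crop.

```bash
cat > h.py <<'E'
from rig import bot,get_image
import cv2,numpy as np
def ray(d,u,v,z):
    K,R,t=d["mtx"],np.array(d["R"]),np.array(d["t"])
    r=R.T@np.linalg.solve(K,[u,v,1]); c=-R.T@t
    return c+r*(z-c[2])/r[2]
def proj(d,X):
    p=d["mtx"]@(np.array(d["R"])@X+d["t"]); return p[:2]/p[2]
def blobs(d,kind,box,mn=8):
    h=cv2.cvtColor(d["image"],cv2.COLOR_RGB2HSV); H,S,V=[h[:,:,i].astype(int) for i in range(3)]
    m={'blue':(H>98)&(H<118)&(S>120)&(V>120),'red':((H<6)|(H>174))&(S>150)&(V>90),'orange':(H>8)&(H<22)&(S>150)&(V>150)}[kind].astype(np.uint8)
    q=np.zeros_like(m);x0,y0,x1,y1=box;q[y0:y1,x0:x1]=m[y0:y1,x0:x1]
    n,l,st,c=cv2.connectedComponentsWithStats(q)
    return [(c[i].round(2),st[i]) for i in range(1,n) if st[i][4]>=mn],l
E
python3 - <<'E'
from h import *
d=get_image("top")
for k,z,b in [('blue',.057,(215,180,345,235)),('red',.064,(270,215,320,245)),('orange',.051,(245,155,275,175))]:
    for c,s in blobs(d,k,b,4)[0]: print(k,c,s,ray(d,*c,z).round(4))
d2=get_image("side")
for k,z,b in [('blue',.057,(215,195,262,280)),('red',.064,(195,215,230,250))]:
    for c,s in blobs(d2,k,b,4)[0]: print('S',k,c,s,ray(d2,*c,z).round(4))
a=cv2.resize(d["image"][175:245,215:345,::-1],None,fx=6,fy=6,interpolation=cv2.INTER_NEAREST)
cv2.imwrite("pics/crop_top.png",a)
cv2.imwrite("pics/crop_side.png",cv2.resize(d2["image"][170:285,190:310,::-1],None,fx=5,fy=5,interpolation=cv2.INTER_NEAREST))
E
```

```text
blue [271.19 202.86] [269 201   5   5  21] [ 0.5765 -0.0096  0.057 ]
blue [284.73 205.5 ] [283 203   5   6  22] [ 0.57  -0.044  0.057]
blue [297.91 208.09] [296 206   5   5  22] [ 0.5637 -0.0774  0.057 ]
blue [311.09 210.91] [309 209   5   5  22] [ 0.5568 -0.1106  0.057 ]
red [297.88 230.72] [290 224  17  13  81] [ 0.5064 -0.0766  0.064 ]
orange [258.58 164.89] [257 163   4   5  19] [0.6761 0.0238 0.051 ]
S blue [242.   203.64] [239 195   8  14  59] [ 0.5737 -0.0077  0.057 ]
S blue [247.45 238.04] [240 195  17  82 168] [ 0.5808 -0.1181  0.057 ]
S blue [240.5  215.12] [237 212   8   7  50] [ 0.5689 -0.0469  0.057 ]
S blue [238.18 225.89] [234 222   9   8  55] [ 0.5629 -0.0809  0.057 ]
S blue [235.24 237.42] [231 234   9   8  62] [ 0.5559 -0.1147  0.057 ]
S blue [224.5 262. ] [222 250   6  25  50] [ 0.5342 -0.1786  0.057 ]
S red [210.87 233.29] [204 226  18  18 171] [ 0.5065 -0.1067  0.064 ]
```

View pics/crop_top.png

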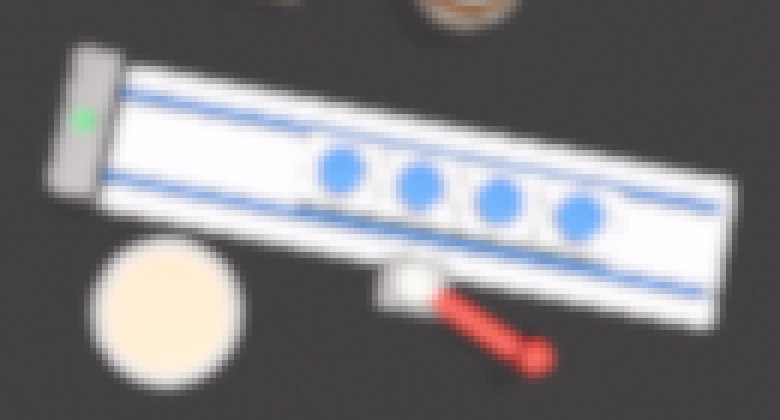

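View pics/crop_side.png

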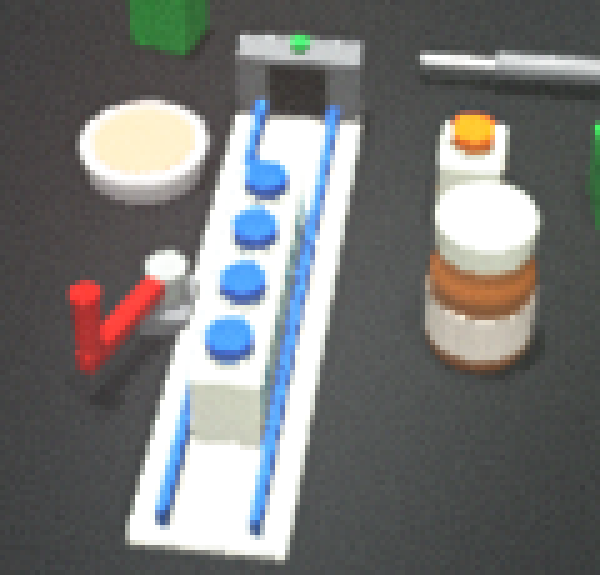

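Run:
```python
from h import *
d=get_image("top"); d2=get_image("side")
f=lambda x,y,z:ray(d,215+x/6-.5,175+y/6-.5,z)[:2].round(4)
g=lambda x,y,z:ray(d2,190+x/5-.5,170+y/5-.5,z)[:2].round(4)
print("plate end",f(738,182,.006),f(708,328,.006),"side",g(128,543,.006),g(289,560,.006))
print("rail ends",f(716,207,.018),f(700,292,.018))
print("stop top front",f(123,52,.046),f(98,195,.046),"side",g(235,57,.046),g(362,67,.046))
print("hinge",f(412,280,.032), g(166,262,.032));print("pin",f(537,355,.064),g(86,291,.064))
print("jar",f(466,0,.075),g(487,212,.075))
A=np.array([.5765,-.0096]);D=np.array([.5568,-.1106]);u=(A-D)/np.linalg.norm(A-D);x=np.array([u[1],-u[0]])
print(u,np.linalg.norm(A-D))
for z,P in [("pe",(f(738,182,.006)+f(708,328,.006))/2),("st",(f(123,52,.046)+f(98,195,.046))/2)]: print(z,(P-D)@x,(P-D)@u)
```

```text
plate end [ 0.5776 -0.1867] [ 0.5127 -0.1724] side [ 0.5128 -0.175 ] [ 0.5766 -0.1875]
rail ends [ 0.5653 -0.1747] [ 0.528  -0.1672]
stop top front [0.6285 0.085 ] [0.5661 0.0946] side [0.5632 0.0965] [0.627 0.084]
hinge [ 0.5315 -0.041 ] [ 0.5284 -0.0393]
pin [ 0.4992 -0.0918] [ 0.4973 -0.0896]
jar [ 0.6469 -0.0619] [ 0.6686 -0.063 ]
[0.19144186 0.98150396] 0.10290330412576655
pe 0.0017653952080876013 -0.06990499538487402
st 0.0013859613275943056 0.20444678796987353
```

```bash
cat >> h.py <<'E'
from scipy.spatial.transform import Rotation as Ro
O=np.array([.5728,-.0373]);AN=.192
U=np.array([np.sin(AN),np.cos(AN)]);X=np.array([np.cos(AN),-np.sin(AN)])
def lane(p): p=np.array(p)[:2]-O; return np.array([p@X,p@U])*1000
def go(lx,ly,z,s=None):
    s=s or bot.observe(); R=Ro.from_quat(s["orientation"]).as_matrix()
    P=np.r_[O+lx/1000*X+ly/1000*U,z/1000]; yaw=np.degrees(np.arctan2(R[1,0],R[0,0]))
    print("t",round(s["t"],2),"lane now",lane(s["position"]).round(1),"z",(s["position"][2]*1000).round(1),"yaw",yaw.round(1),"turn to 79:",(yaw-79).round(1),"tilt",R[:,2].round(3),"shift cm",(R.T@(P-s["position"])*100).round(2),"F",s["ft_force"].round(1))
E
python3 -c "
from h import *
go(0,-130,230)"
```

```text
t 0.3 lane now [-308.8 -556.8] z 230.9 yaw 17.3 turn to 79: -61.7 tilt [-0.     0.001 -1.   ] shift cm [ 47.42 -22.94   0.11] F [-0.6 -0.2  0.3]
```

apply_moves([
  [[5,-2.5,0],-10],
  [[10,-5,0],-20],
  [[15,-7,0],-30],
  [[20,-9.5,0],-40],
  [[25,-12,0],-50],
], fingers=1)

```text
t: 0.92
position: [0.3676, -0.3348, 0.2312]
orientation: [0.831, 0.556, 0.0, -0.0]
ft_force: [0.2, -0.6, 0.8]
finger_gap: -0.002
```

```bash
python3 -c "
from h import *
go(0,-130,150)"
```

```text
t 0.93 lane now [-144.7 -331.2] z 231.2 yaw 67.6 turn to 79: -11.4 tilt [ 0.  0. -1.] shift cm [22.58 10.21  8.12] F [ 0.2 -0.6  0.8]
```

apply_moves([
  [[5.5,2.5,0],-6],
  [[11,5,1],-11.4],
  [[17,7.5,4],-11.4],
  [[22.6,10.2,8.1],-11.4],
  [[22.6,10.2,8.1],-11.4],
])

```text
t: 1.55
position: [0.5487, -0.1598, 0.1478]
orientation: [0.77, 0.639, 0.0, -0.002]
ft_force: [-0.9, -0.1, 0.3]
finger_gap: -0.003
```

```bash
python3 -c "
from h import *
go(0,-130,28)
d=get_image('top');cv2.imwrite('pics/t1.png',cv2.resize(d['image'][150:270,200:360,::-1],None,fx=5,fy=5))
d=get_image('side');cv2.imwrite('pics/s1.png',cv2.resize(d['image'][150:300,170:330,::-1],None,fx=4,fy=4))
d=get_image('wrist');cv2.imwrite('pics/w1.png',d['image'][:,:,::-1]);print(d['mtx'])"
```

```text
t 1.55 lane now [  -0.3 -124.9] z 147.8 yaw 79.4 turn to 79: 0.4 tilt [-0.003  0.004 -1.   ] shift cm [-0.55  0.06 11.98] F [-0.9 -0.1  0.3]
[[297.31863964   0.         258.03536701]
 [  0.         297.31863964 191.52483515]
 [  0.           0.           1.        ]]
```

View pics/s1.png

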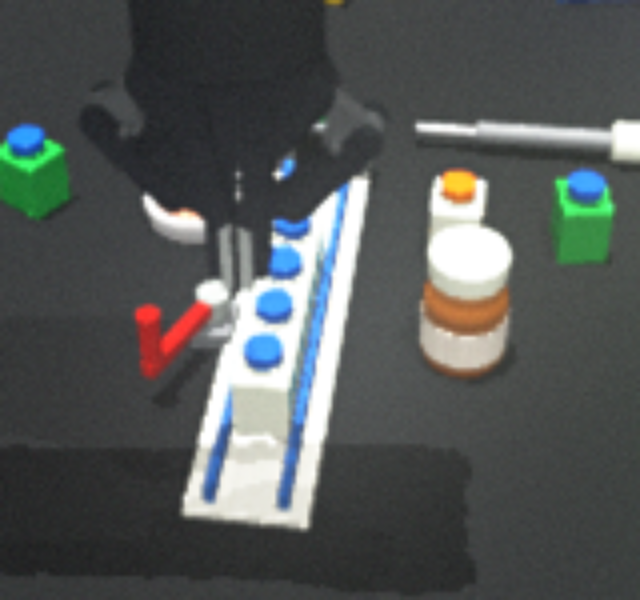

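View pics/w1.png

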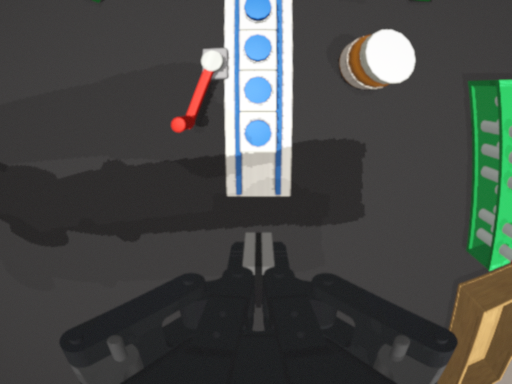

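apply_moves([
  [[-0.6,0.1,4],0.4],
  [[-0.6,0.1,8],0.4],
  [[-0.6,0.1,11],0.4],
  [[-0.6,0.1,12],0.4],
  [[-0.6,0.1,12],0.4],
])

```text
t: 2.33
position: [0.547, -0.1729, 0.0306]
orientation: [0.774, 0.633, -0.001, 0.0]
ft_force: [0.3, 0.2, 0.3]
finger_gap: 0.002
```

```bash
python3 -c "
from h import *
go(0,-103,28)
d=get_image('side');cv2.imwrite('pics/s2.png',cv2.resize(d['image'][150:300,170:330,::-1],None,fx=4,fy=4))
d=get_image('wrist');cv2.imwrite('pics/w2.png',d['image'][:,:,::-1])"
```

```text
t 2.33 lane now [   0.6 -138. ] z 30.6 yaw 78.5 turn to 79: -0.5 tilt [-0.001 -0.001 -1.   ] shift cm [ 3.5  -0.09  0.25] F [0.3 0.2 0.3]
```

View pics/s2.png

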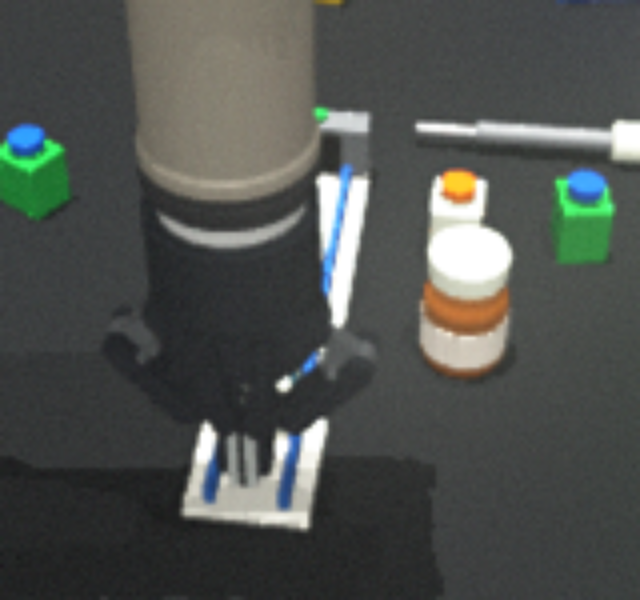

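View pics/w2.png

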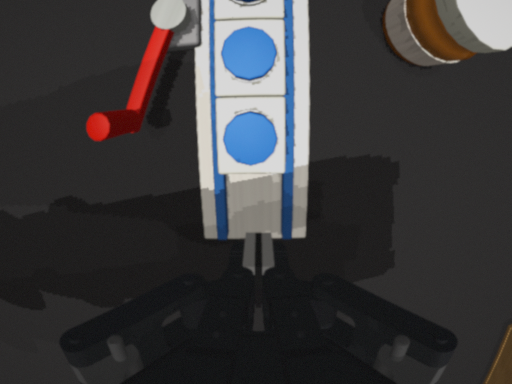

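apply_moves([
  [[0.6,-0.15,0.2],-0.5],
  [[1.2,-0.2,0.3],-0.5],
  [[1.8,-0.2,0.3],-0.5],
  [[2.4,-0.2,0.3],-0.5],
  [[3,-0.2,0.3],-0.5],
])

```text
t: 3.05
position: [0.5526, -0.1417, 0.0286]
orientation: [0.771, 0.637, 0.0, 0.001]
ft_force: [0.5, -0.1, 0.1]
finger_gap: -0.002
```

```bash
python3 -c "
from h import *
go(-1.5,-60,28)
d=get_image('wrist');cv2.imwrite('pics/w3.png',d['image'][:,:,::-1])"
```

```text
t 3.05 lane now [ 1.000e-01 -1.064e+02] z 28.6 yaw 79.1 turn to 79: 0.1 tilt [ 0.002 -0.001 -1.   ] shift cm [ 4.64 -0.15  0.06] F [ 0.5 -0.1  0.1]
```

View pics/w3.png

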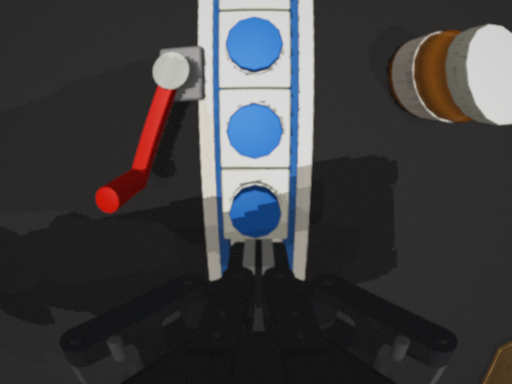

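apply_moves([
  [[0.6,-0.1,0.05],0],
  [[1.2,-0.1,0.05],0],
  [[1.8,-0.1,0.05],0],
  [[2.4,-0.1,0.05],0],
  [[3,-0.1,0.05],0],
])

```text
t: 3.72
position: [0.5576, -0.1109, 0.0283]
orientation: [0.771, 0.637, 0.0, 0.001]
ft_force: [-1.1, -5.6, 2.9]
finger_gap: 0.001
```

```bash
python3 -c "
from h import *
go(-1,-20,28)
d=get_image('wrist');cv2.imwrite('pics/w4.png',d['image'][:,:,::-1])
d=get_image('side');cv2.imwrite('pics/s4.png',cv2.resize(d['image'][150:300,170:330,::-1],None,fx=4,fy=4))"
```

```text
t 3.73 lane now [ -0.9 -75.2] z 28.3 yaw 79.2 turn to 79: 0.2 tilt [ 0.002 -0.001 -1.   ] shift cm [5.52 0.   0.03] F [-1.1 -5.6  2.9]
```

View pics/w4.png

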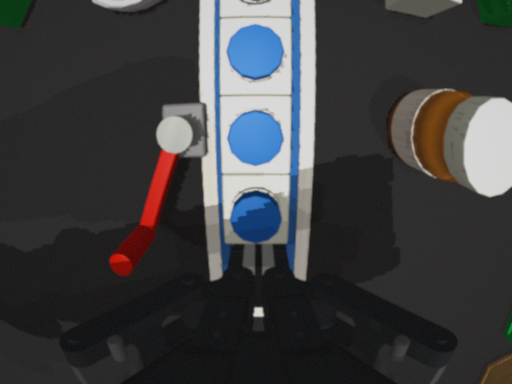

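View pics/s4.png

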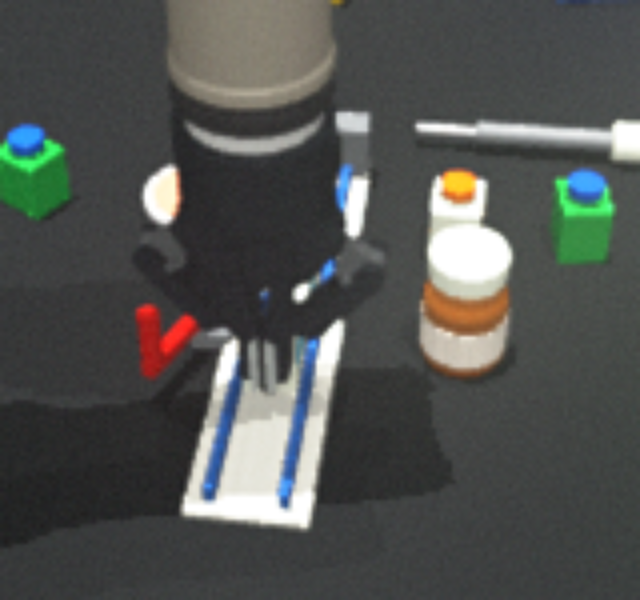

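apply_moves([
  [[0.6,0,0.02],0],
  [[1.2,0,0.02],0],
  [[1.8,0,0.02],0],
  [[2.4,0,0.02],0],
  [[3,0,0.02],0],
])

```text
t: 4.45
position: [0.5635, -0.0795, 0.0281]
orientation: [0.77, 0.638, 0.001, 0.001]
ft_force: [-0.2, -4.7, 3.3]
finger_gap: 0.001
```

apply_moves([
  [[0.4,0,0.0],0],
  [[0.8,0,0.0],0],
  [[1.2,0,0],0],
  [[1.6,0,0],0],
  [[1.9,0,0],0],
])

```text
t: 5.08
position: [0.567, -0.0604, 0.0282]
orientation: [0.77, 0.638, 0.001, 0.001]
ft_force: [-0.7, -4.9, 3.3]
finger_gap: 0.0
```

```bash
python3 -c "
from h import *
go(-1,-17,28)
d=get_image('wrist');cv2.imwrite('pics/w5.png',d['image'][:,:,::-1])"
```

```text
t 5.08 lane now [ -1.2 -23.8] z 28.2 yaw 79.3 turn to 79: 0.3 tilt [ 0.002  0.001 -1.   ] shift cm [0.68 0.03 0.02] F [-0.7 -4.9  3.3]
```

View pics/w5.png

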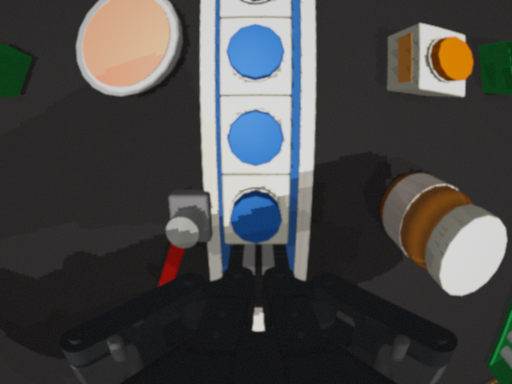

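Still sliding at about 5 N. I'll take small steps until the force rises at the stop.

apply_moves([
  [[0.15,0,0.0],0],
  [[0.3,0,0.0],0],
  [[0.4,0,0],0],
  [[0.5,0,0],0],
])

```text
t: 5.62
position: [0.568, -0.0549, 0.0281]
orientation: [0.77, 0.638, 0.001, 0.0]
ft_force: [-1.1, -4.3, 3.0]
finger_gap: -0.003
```

apply_moves([
  [[0.1,0,0.0],0],
  [[0.2,0,0.0],0],
])

```text
t: 5.88
position: [0.5684, -0.0533, 0.0282]
orientation: [0.77, 0.638, 0.001, 0.001]
ft_force: [-0.8, -5.3, 3.6]
finger_gap: 0.001
```

```bash
python3 -c "
from h import *
go(-1,-17,28)
d=get_image('top');cv2.imwrite('pics/t6.png',cv2.resize(d['image'][165:245,215:345,::-1],None,fx=6,fy=6))"
```

```text
t 5.88 lane now [ -1.3 -16.6] z 28.2 yaw 79.3 turn to 79: 0.3 tilt [ 0.002  0.001 -1.   ] shift cm [-0.05  0.03  0.02] F [-0.8 -5.3  3.6]
```

View pics/t6.png

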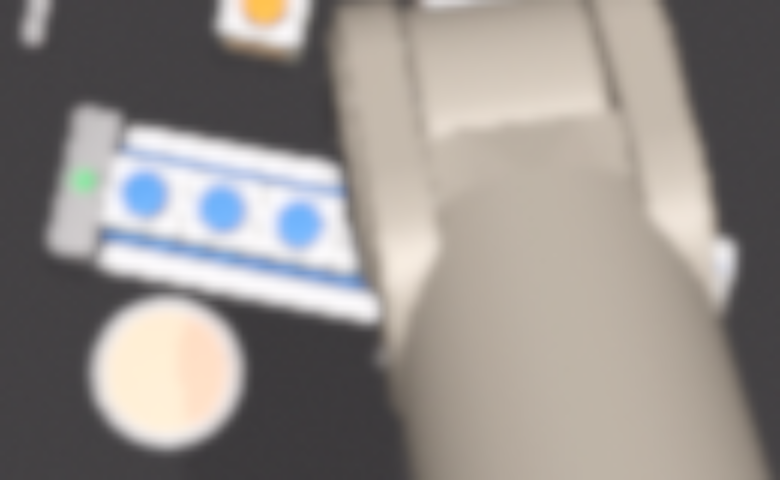

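```bash
python3 -c "
from h import *
d=get_image('top')
for c,s in blobs(d,'blue',(225,185,270,210),4)[0]: print(c,s,lane(ray(d,*c,.057)))"
```

```text
[238.81 196.86] [237 195   5   5  21] [ -2.92706163 112.21096246]
[251.4  199.35] [249 197   5   6  20] [-2.82614623 79.25684965]
[264.3 201.9] [262 200   5   5  20] [-2.71988192 45.63164529]
```

apply_moves([
  [[0.1,0,0.0],0],
  [[0.2,0,0.0],0],
])

```text
t: 6.22
position: [0.5683, -0.0533, 0.0282]
orientation: [0.77, 0.638, -0.0, 0.001]
ft_force: [-1.8, -6.8, 5.1]
finger_gap: -0.002
```

apply_moves([
  [[0.1,0,0.0],0],
  [[0.2,0,0.0],0],
])

```text
t: 6.48
position: [0.5683, -0.0533, 0.0282]
orientation: [0.771, 0.637, -0.001, 0.002]
ft_force: [-1.8, -8.8, 4.4]
finger_gap: 0.001
```

apply_moves([
  [[0.2,0,0.0],0],
  [[0.4,0,0.0],0],
  [[0.5,0,0],0],
])

```text
t: 6.85
position: [0.5683, -0.0533, 0.0283]
orientation: [0.772, 0.636, -0.004, 0.004]
ft_force: [-3.1, -10.5, 6.2]
finger_gap: -0.004
```

apply_moves([
  [[-1,0,0],0],
  [[-3,0,0],0],
  [[-5,0,0],0],
  [[-5.2,0,-5],0],
  [[-5.2,0,-10],0],
])

```text
t: 7.48
position: [0.5575, -0.1046, 0.129]
orientation: [0.772, 0.635, -0.005, 0.003]
ft_force: [1.2, -1.1, 0.1]
finger_gap: -0.001
```

```bash
python3 -c "
from h import *
go(-100,-63,128)
d=get_image('wrist');cv2.imwrite('pics/w7.png',d['image'][:,:,::-1])"
```

```text
t 7.47 lane now [ -2.2 -69. ] z 129.0 yaw 78.9 turn to 79: -0.1 tilt [-0.004 -0.01  -1.   ] shift cm [ 0.59 -9.78  0.12] F [ 1.2 -1.1  0.1]
```

View pics/w7.png

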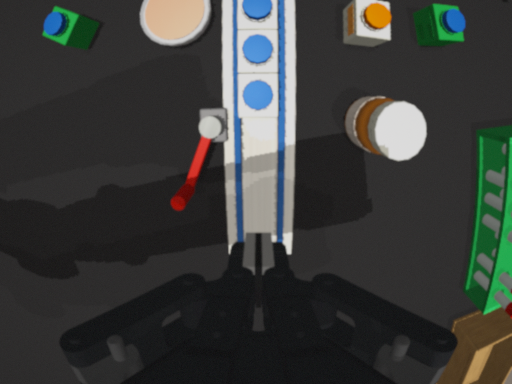

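apply_moves([
  [[0.2,-5,0],0],
  [[0.6,-10,0],0],
  [[0.6,-10,0],0],
  [[0.6,-10,4.5],0],
  [[0.6,-10,9],0],
])

```text
t: 8.15
position: [0.4686, -0.0815, 0.0457]
orientation: [0.772, 0.635, 0.002, 0.01]
ft_force: [0.2, -0.7, -0.7]
finger_gap: -0.001
```

```bash
python3 -c "
from h import *
go(-80,-61,38)
d=get_image('wrist');cv2.imwrite('pics/w8.png',d['image'][:,:,::-1])
d=get_image('side');cv2.imwrite('pics/s8.png',cv2.resize(d['image'][150:300,170:330,::-1],None,fx=4,fy=4))
s=[-80,-61]
"
```

```text
t 8.15 lane now [-93.9 -63.3] z 45.7 yaw 78.9 turn to 79: -0.1 tilt [ 0.015 -0.013 -1.   ] shift cm [0.24 1.37 0.79] F [ 0.2 -0.7 -0.7]
```

View pics/w8.png

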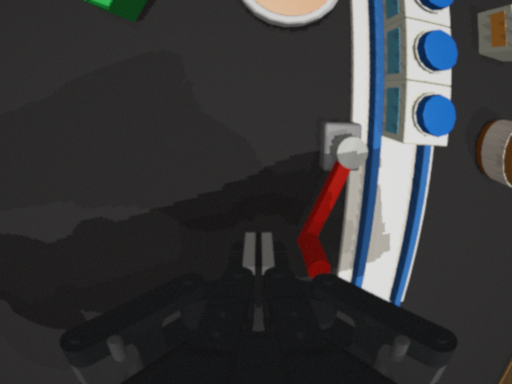

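View pics/s8.png

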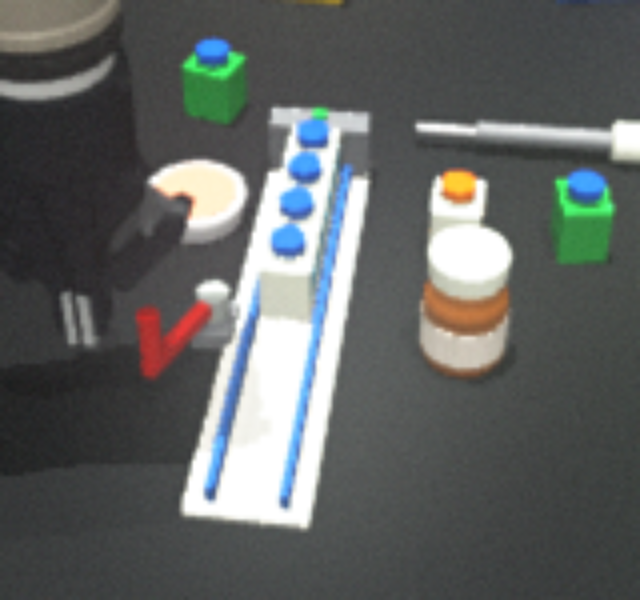

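apply_moves([
  [[0.1,0.7,0.7],0],
  [[0,1.4,0.7],0],
  [[-0.3,2.0,0.7],0],
  [[-0.6,2.6,0.7],0],
  [[-0.8,3.2,0.7],0],
])

```text
t: 8.88
position: [0.4934, -0.0952, 0.0355]
orientation: [0.772, 0.635, -0.003, 0.004]
ft_force: [-0.5, 1.0, -0.8]
finger_gap: -0.0
```

```bash
python3 -c "
from h import *
go(-44,-75,38)
d=get_image('wrist');cv2.imwrite('pics/w9.png',d['image'][:,:,::-1])
"
```

```text
t 8.88 lane now [-66.9 -71.9] z 35.5 yaw 78.9 turn to 79: -0.1 tilt [ 0.002 -0.01  -1.   ] shift cm [-0.3   2.29 -0.24] F [-0.5  1.  -0.8]
```

View pics/w9.png

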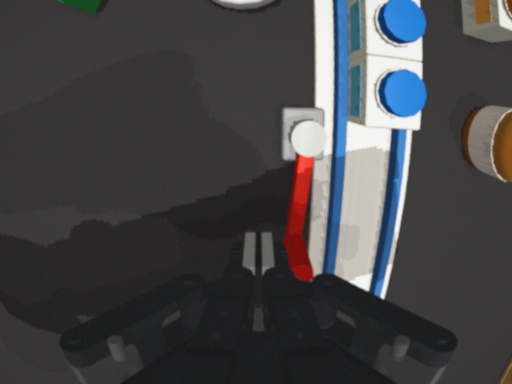

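apply_moves([
  [[-0.1,0.8,-0.3],0],
  [[-0.2,1.6,-0.3],0],
  [[-0.3,2.4,-0.3],0],
  [[-0.25,3.2,-0.3],0],
  [[-0.2,4.0,-0.3],0],
])

```text
t: 9.55
position: [0.5337, -0.1056, 0.0387]
orientation: [0.772, 0.635, -0.002, 0.005]
ft_force: [-1.1, 0.1, 0.2]
finger_gap: -0.004
```

```bash
python3 -c "
from h import *
go(-8,-67,38)
d=get_image('wrist');cv2.imwrite('pics/w10.png',d['image'][:,:,::-1])
"
```

```text
t 9.55 lane now [-25.4 -74.5] z 38.7 yaw 78.9 turn to 79: -0.1 tilt [ 0.003 -0.011 -1.   ] shift cm [0.76 1.73 0.07] F [-1.1  0.1  0.2]
```

View pics/w10.png

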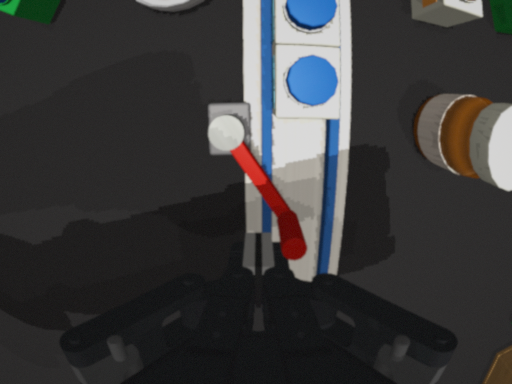

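apply_moves([
  [[0.2,0.8,0],0],
  [[0.6,1.5,0.05],0],
  [[1.0,2.1,0.05],0],
  [[1.5,2.7,0.05],0],
  [[2.0,3.2,0.05],0],
])

```text
t: 10.22
position: [0.571, -0.0921, 0.0384]
orientation: [0.772, 0.635, -0.001, 0.006]
ft_force: [-0.5, 0.5, -0.4]
finger_gap: 0.0
```

```bash
python3 -c "
from h import *
go(14,-42,38)
d=get_image('wrist');cv2.imwrite('pics/w11.png',d['image'][:,:,::-1])
"
```

```text
t 10.22 lane now [  8.7 -54.1] z 38.4 yaw 78.8 turn to 79: -0.2 tilt [ 0.005 -0.011 -1.   ] shift cm [1.21 0.53 0.04] F [-0.5  0.5 -0.4]
```

View pics/w11.png

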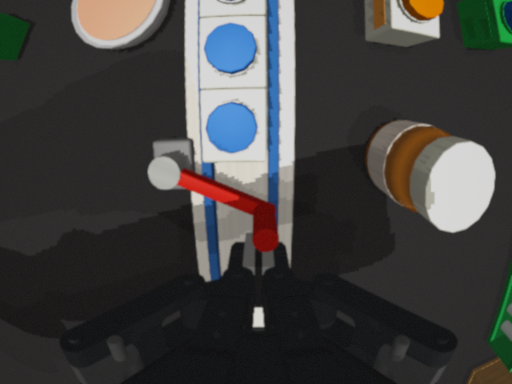

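Pin is now straight ahead of the fingertips. Next I'll push it home, with the last steps small.

apply_moves([
  [[0.5,0.3,0],0],
  [[1.0,0.5,0],0],
  [[1.4,0.7,0],0],
  [[1.8,0.8,0],0],
])

```text
t: 10.78
position: [0.5833, -0.0747, 0.0385]
orientation: [0.772, 0.635, -0.001, 0.006]
ft_force: [-0.7, -0.8, -0.5]
finger_gap: 0.003
```

```bash
python3 -c "
from h import *
go(18,-31,38)
d=get_image('wrist');cv2.imwrite('pics/w12.png',d['image'][:,:,::-1])
"
```

```text
t 10.78 lane now [ 17.5 -34.7] z 38.5 yaw 78.9 turn to 79: -0.1 tilt [ 0.007 -0.01  -1.   ] shift cm [0.37 0.05 0.05] F [-0.7 -0.8 -0.5]
```

View pics/w12.png

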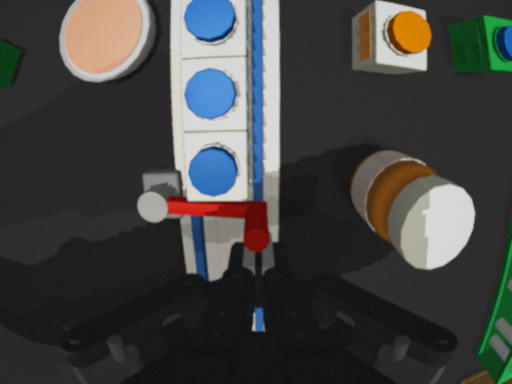

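apply_moves([
  [[0.15,0,0],0],
  [[0.3,0,0],0],
  [[0.3,0,0],0],
])

```text
t: 11.2
position: [0.5843, -0.0708, 0.0386]
orientation: [0.772, 0.636, -0.0, 0.006]
ft_force: [0.1, -0.1, 0.7]
finger_gap: -0.0
```

apply_moves([
  [[0.15,0,0],0],
  [[0.3,0,0],0],
  [[0.3,0,0],0],
])

```text
t: 11.58
position: [0.5844, -0.0706, 0.0386]
orientation: [0.772, 0.635, -0.001, 0.007]
ft_force: [-0.4, -4.8, 1.7]
finger_gap: 0.001
```

apply_moves([
  [[0.15,0,0],0],
  [[0.3,0,0],0],
  [[0.3,0,0],0],
])

```text
t: 11.95
position: [0.5844, -0.0705, 0.0386]
orientation: [0.773, 0.634, -0.003, 0.008]
ft_force: [-1.6, -6.7, 2.3]
finger_gap: -0.002
```

Stalled with the force rising, so the gate is at its limit. I'll back off, lift clear and look.

apply_moves([
  [[-1,0,0],0],
  [[-3,0,0],0],
  [[-5,0,0],0],
  [[-6,0,-5],0],
  [[-8,0,-11],0],
])

```text
t: 12.58
position: [0.5668, -0.1474, 0.1488]
orientation: [0.773, 0.635, -0.004, 0.006]
ft_force: [0.7, -1.2, 0.6]
finger_gap: 0.005
```

apply_moves([
  [[-4,-3,-3],0],
  [[-8,-7,-4],0],
  [[-11,-12,-4],0],
  [[-12,-18,-4],0],
  [[-12,-20,-4],0],
])

```text
t: 13.2
position: [0.3425, -0.2269, 0.1891]
orientation: [0.775, 0.632, -0.005, 0.005]
ft_force: [0.1, -0.3, 0.7]
finger_gap: -0.001
```

```bash
python3 -c "
from h import *
s=bot.observe();print(s['position'],s['ft_force'],s['t'])
d=get_image('top');cv2.imwrite('pics/t13.png',cv2.resize(d['image'][150:250,215:345,::-1],None,fx=6,fy=6))
for c,st in blobs(d,'blue',(225,185,300,225),4)[0]: print(c,lane(ray(d,*c,.057)).round(1))
for c,st in blobs(d,'red',(270,190,320,245),4)[0]: print(c,st,lane(ray(d,*c,.04)).round(1))
d=get_image('side');cv2.imwrite('pics/s13.png',cv2.resize(d['image'][150:300,170:330,::-1],None,fx=4,fy=4))
d=get_image('wrist');cv2.imwrite('pics/w13.png',d['image'][:,:,::-1])"
```

```text
[ 0.34246218 -0.22691987  0.18906823] [ 0.10949571 -0.26467495  0.73140358] 13.2
[238.81 196.86] [ -2.9 112.2]
[251.29 199.38] [-3.  79.5]
[264.3 201.9] [-2.7 45.6]
[277.36 204.36] [-2.3 11.8]
```

View pics/t13.png

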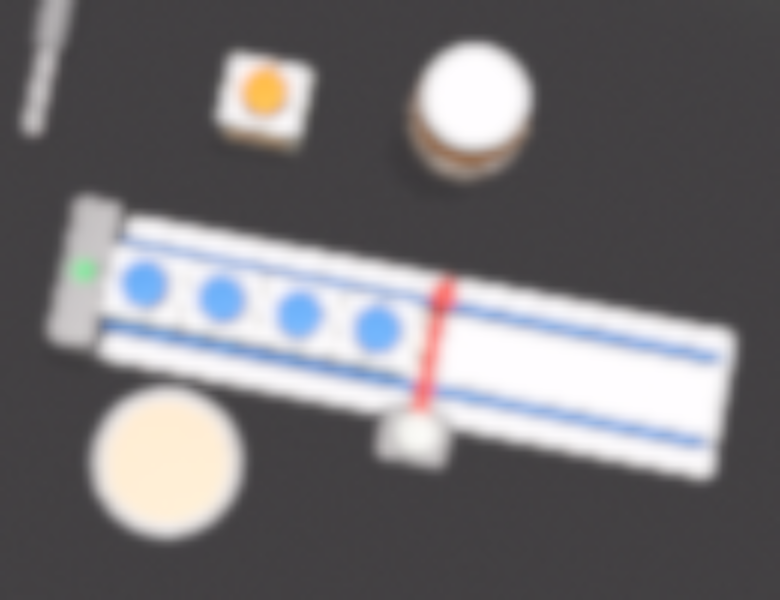

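View pics/s13.png

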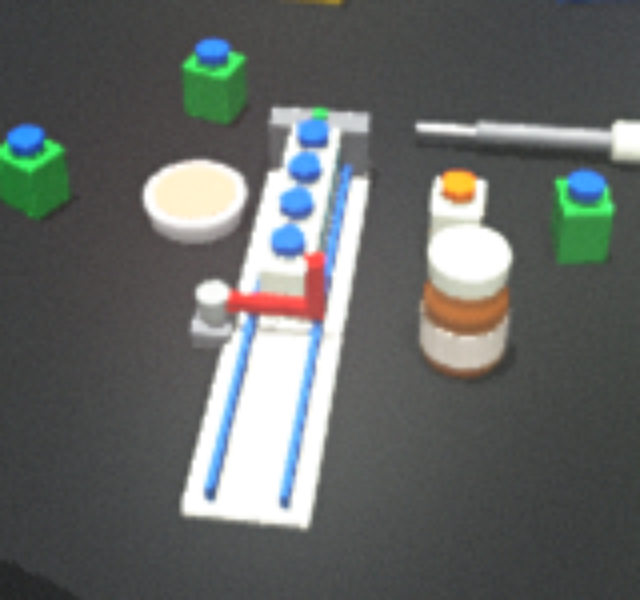

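```bash
python3 -c "
from rig import bot
print(abs(bot.observe()['joint_vel']).max(), bot.finish_job())"
```

```text
the job is handed in; nothing more can be done
0.04907824033631414 None
```

I slid all four cartridges home as one train, pushing only on the rearmost one with the shut fingertips. I then swung the red gate shut by its pin, backed the arm clear and handed the job in at about 13 s.

- **Row:** the push stalled at the stop with the force rising from about 5 N to 11 N. In the last top picture the caps lie at lane y 112, 80, 46 and 12 mm. Fully home is 113, 79, 45 and 11 mm, so they agree within the 2 mm calibration.
- **Gate:** the pin stalled at its limit with about 7 N on the fingertips. The last pictures show the arm straight across the lane behind the row. My red colour mask found no gate pixels in that picture, so I have no measured angle; the stall and the pictures are the evidence.
- **Everything else:** the spare cartridge, jar, dish and green look-alikes look unmoved, as does the part of the pipette in view. The last crops did not cover the beaker or nearly all of the tip box; the arm passed about 15 cm above the beaker and never went near the tip box.

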